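# Seat the filter cap on its bayonet pins and hold it home

### The job

Gently pick the knurled cap out of the yellow tray and set it over the brass spigot of the air filter unit. Press it lightly and turn it until its hidden keyways drop over the pins, then push it down against the spring until it sits flush on the unit's dark seat ring, and finish while still gripping it and holding it fully home: do not let go. Do not squeeze the cap hard or force it, and leave the other bench modules where they are.

Things in the scene. Friction and masses are not known exactly. Their poses are not given: they have to be found in the camera images.
- cap: Loose thin-plastic cap, 50 mm high, about 0.16 kg, upright in the tray. Origin: centre of its underside, z up its axis. Blue skirt, diameter 46 mm, hollow, open below, ceiling 28 mm up. From 2 mm above its lower edge an inner ring, bore 33 mm, is cut by four upright keyways 90 degrees apart, about 8 mm wide; their direction about z is hidden and not given.
- collar (a point): The cap's grip: centre of its solid black knurled collar, diameter 50 mm, 22 mm high, blue disc on top. The point lies 39 mm above the cap's origin, on its axis. A squeeze of 20 to 40 N a finger is ample; more than 60 N a finger (120 N in all) cracks the cap.
- seat (a point): Centre of the flat dark seat ring, diameter 60 mm, on top of the fixed unit, 80 mm above the bench; z up. On it stands an upright brass spigot, diameter 30 mm, 24 mm high, chamfered from 18 mm up; the hand cannot turn it. Home: the cap's origin is at this point, its skirt flush on the ring; the spring then pushes up with about 9 N.
- pins (a point): On the spigot's axis, 8 mm above the seat: two opposite rigid steel pins, diameter 5 mm, reach 19.5 mm from the axis; their direction varies and is not given. The cap stands on them with its origin 8.5 mm above the seat, and drops past when a keyway is within about 0.08 rad: at most a quarter turn either way. A press of 10 to 25 N is fine; over 70 N between cap and unit bends them.
- stem (a point): Top of the red spring stem, diameter 12 mm, when free: on the spigot's axis, 41 mm above the seat (does not follow the stem down). It yields downward 0.7 N per mm. The cap's ceiling meets it when the cap's origin is 13 mm above the seat; a cap let go there or lower springs up again.
- unit: The fixed air filter unit: black carrier 110 x 100 mm and 18 mm high, white body, dark seat ring on top, gauge on its -x face and blue-ended fittings on its y faces. Origin at the centre of its underside on the bench, straight below the seat.
- tray: Fixed yellow tray 150 x 150 mm, 14 mm high, floor 4 mm thick, in which the cap stands. Origin at the centre of its underside.
- valve: Bystander: loose solenoid valve module 100 x 55 mm, 63 mm high. Origin at the centre of its underside. Leave alone.
- terminal: Bystander: loose white terminal bracket with three coloured sockets, 80 x 55 mm, 66 mm high. Origin at the centre of its underside. Leave alone.
- pushvalve: Bystander: loose grey push-button valve with a green button, 70 x 50 mm, 60 mm high. Origin at the centre of its underside. Leave alone.

How it is judged:
By the outcome, as a careful person would: the job done as asked, in the order asked, and still so for the second after the job is handed in, while the arm keeps its last pose, push and grip.
It also fails if it takes over 48 s, if anything falls off the work surface, if the arm or the gripper's body presses on something with over 40 N, if the wrist force passes 120 N, or if a joint passes its speed limit or range.

### The arm

A 6-joint arm with a two-finger parallel gripper is mounted at the origin on the work surface. World frame = base frame: x ahead of the robot, y to its left, z up, the work surface at z = 0. Lengths are in m, angles in degrees, forces in N, time in s.
With the tool pointing down it reaches from about 0.375 to 0.75 m from the base axis. Payload 9 kg.
Tool frame: the origin (TCP) lies midway between the tips of the shut fingers; the grasp point (between the pads) lies 19 mm behind it; z points along the fingers, y is the line along which they close (so a half turn about z gives the same grasp; the last joint's range is limited). The gripper opens to 85 mm and grips with 20 to 120 N. Pads are 22 mm wide; open, the fingers measure 114 mm over their backs; the gripper's body (76 mm by 85 mm) begins 54 mm behind the grasp point. The pads swing forward as they close: fully open they stand 13 mm farther back than shut.
Start: joints at [-82.833, 5.964, 5.575, 89.605, 0, 77.527], TCP at [0.202, -0.565, 0.231] pointing down, gripper open.
Joint ranges: [-171.21, 171.21], [-48.23, 106.86], [-62.78, 66.21], [-105.2, 120.99], [-86.42, 89.51], [-180, 180]. Speed limits (degrees/s): [127.2, 127.2, 147.25, 180, 180, 180].

### API

Orientations are given as a 3x3 rotation matrix whose columns are the frame's x, y, z axes.
In Python, from workcell import manip, grab_frame, get_calibration gives the robot as it stands.
- The arm moves only by the tool arm_command, never from a script. Its argument "moves" is a list that holds one entry, the list of rows, each a list of 5 numbers: the shift along the tool's x, y, z normalised to -1 to 1, where 1 is 100 mm, then the turn about the tool's z normalised to -1 to 1, where 1 is 45 degrees, then the closure, from -1 (fully open) to 1 (shut), so that 0 is half open. In form: [[[x, y, z, roll, jaw], ...]]. A call has 1 to 20 rows; each row is the pose to reach, as a shift and turn from the pose commanded when the call began, along the tool's axes at that moment; what a row does not reach only later rows make up. A row lasts 1/8 s, in which the tool goes at most 62.5 mm and 10.7 degrees, less where a joint would pass 70% of its speed; a pose out of reach is approached as far as the arm can. A call with a number of a shift or a turn outside -1 to 1 is refused whole. A call with a gripper value outside its range is refused whole. The fingers move at their own pace and stop on an object; the grip force is fixed at half the most. Time passes only in rows, so rows that repeat a pose let the fingers close. It gives the time, the measured TCP pose, the force, the opening and the grip force at its end, in the units of the state.
- manip.read_state(): the state, without advancing time (a new reading comes with each control period).
- grab_frame(name): name is "scene" or "top" or "wrist"; returns the picture (384x512x3 uint8, red, green, blue); there is no depth.
- get_calibration(name): a dict with "intrinsics" (3x3 intrinsics, pixels), "world_to_cam" (4x4, takes a point from world to camera coordinates); the wrist camera has in their place "mount" (4x4, takes a point from camera to tool coordinates, whose origin is the TCP and whose axes are the flange's). Camera axes: x right, y up, looking along -z (the intrinsics and any distortion apply to the point x, -y, -z); pixel columns grow to the right and rows downward; lengths in m; the calibration is good to about 2 mm. A picture is of the moment at which its call begins: read the wrist's pose just before it. get_calibration takes no time and is no camera call.
- manip.job_done(): hands the job in; it is judged then, once.
The state is a dict: "time_s": time; "q": joint angles; "qvel": joint speeds; "joint_efforts": joint torques, N m; "ee_pos": TCP position; "eef_rot": TCP orientation; "contact_force": force on the tool from outside, world axes, zero at the start; "wrist_torque": the same for the moment, N m; "opening": opening from 0.0 (shut) to 1.0 (fully open); "grip_force": force on a finger pad.
Only numpy, scipy, OpenCV 4.12 (cv2) and the standard library are available. Lean on these libraries where they do the work, as an engineer would, in place of code of your own. Each camera call takes 0.05 s, during which the arm holds its last target. There are 200 camera calls.

## Working session

There is one attempt and no reset: what is moved stays moved. The work goes in short steps, Python scripts to look and compute and a tool call to move; the robot and the scene stay as the last step left them, time stands still between calls to the robot, and variables do not carry over. Pictures are saved under pics/ and viewed, at most 10 in all, crops included, and the job is handed in when it is done.

Besides the shell and the picture viewer there is one more tool, called after "Request:" as name(argument=value, ...) on one line, values as JSON. arm_command: Moves the arm, as the interface text tells. Scaled input: -1 to 1 covers 100 mm each way for a shift and 45 degrees each way for a turn. Its arguments: {"type":"object","properties":{"moves":{"type":"array"}},"required":["moves"]}

```bash
mkdir -p pics; python3 - <<'E'
from workcell import manip, grab_frame, get_calibration
import cv2, numpy as np
ims=[grab_frame(n) for n in("scene","top")]
for n,i in zip(("scene","top"),ims): cv2.imwrite(f"pics/{n}0.png",i[:,:,::-1])
for n in("scene","top","wrist"): print(n,{k:np.round(v,3).tolist() if not isinstance(v,str) else v for k,v in get_calibration(n).items()})
print({k:np.round(v,3).tolist() for k,v in manip.read_state().items()})
E
```

```text
scene {'intrinsics': [[432.103, 0.0, 255.382], [0.0, 432.103, 191.484], [0.0, 0.0, 1.0]], 'world_to_cam': [[0.79, 0.613, -0.008, -0.516], [-0.42, 0.551, 0.721, 0.197], [0.446, -0.566, 0.693, -1.605], [0.0, 0.0, 0.0, 1.0]]}
top {'intrinsics': [[370.165, 0.0, 254.602], [0.0, 370.165, 192.749], [0.0, 0.0, 1.0]], 'world_to_cam': [[-0.001, -1.0, 0.006, -0.011], [0.985, -0.0, 0.175, -0.644], [-0.175, 0.006, 0.985, -0.955], [0.0, 0.0, 0.0, 1.0]]}
wrist {'intrinsics': [[298.081, 0.0, 255.247], [0.0, 298.081, 190.203], [0.0, 0.0, 1.0]], 'mount': [[0.0, 0.954, 0.299, 0.078], [1.0, -0.0, 0.0, -0.0], [0.0, 0.299, -0.954, -0.142], [0.0, 0.0, 0.0, 1.0]]}
{'time_s': 0.1, 'q': [-82.836, 5.995, 5.532, 89.608, 0.002, 77.524], 'qvel': [0.013, -0.069, 0.088, 0.051, -0.012, 0.004], 'joint_efforts': [0.006, -55.821, 50.471, 0.013, -0.0, -0.0], 'ee_pos': [0.202, -0.565, 0.231], 'eef_rot': [[0.942, 0.336, -0.0], [0.336, -0.942, 0.001], [0.0, -0.001, -1.0]], 'contact_force': [-0.377, 0.278, -0.462], 'wrist_torque': [-0.007, -0.02, 0.001], 'grip_force': 0.0, 'opening': 0.999}
```

View pics/top0.png

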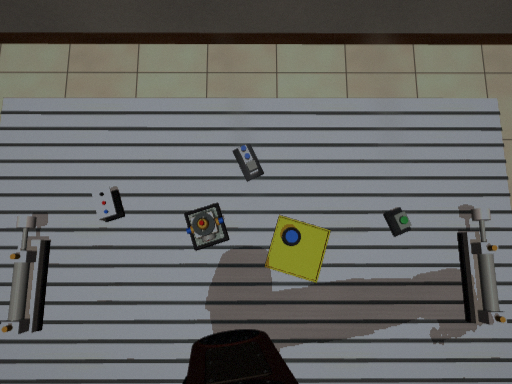

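View pics/scene0.png

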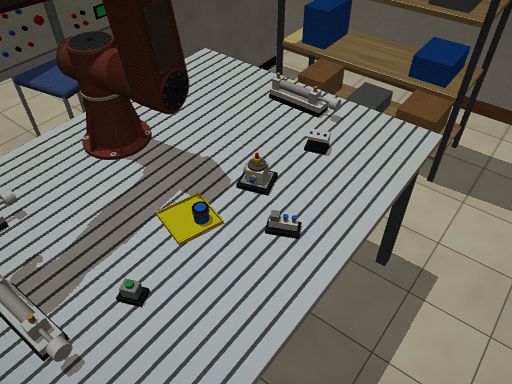

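The top view shows the cap's blue disc at about (291,237) and the unit's red stem at about (202,224). In the scene view the cap is at (200,208) and the stem at (257,156). I'll cast rays for both.

```bash
cat > h.py <<'E'
from workcell import manip, grab_frame, get_calibration
import cv2, numpy as np
def ray(name,uv,st=None):
    c=get_calibration(name); K=np.array(c["intrinsics"])
    d=np.linalg.inv(K)@[uv[0],uv[1],1]; d=d*[1,-1,-1]
    if name=="wrist":
        M=np.array(c["mount"]); R=np.array(st["eef_rot"]); p=np.array(st["ee_pos"])
        return R@M[:3,3]+p, R@M[:3,:3]@d
    W=np.linalg.inv(np.array(c["world_to_cam"])); return W[:3,3],W[:3,:3]@d
def plane(name,uv,z,st=None):
    o,d=ray(name,uv,st); return o+d*(z-o[2])/d[2]
def cross(r1,r2):
    A=sum(np.eye(3)-np.outer(d,d)/(d@d) for o,d in(r1,r2)); b=sum((np.eye(3)-np.outer(d,d)/(d@d))@o for o,d in(r1,r2))
    return np.linalg.solve(A,b)
def mask(im,col):
    h,s,v=cv2.split(cv2.cvtColor(im,cv2.COLOR_RGB2HSV))
    a={"blue":(h>105)&(h<128),"red":(h<6)|(h>174),"yellow":(h>24)&(h<34)}[col]
    return (a&(s>150)&(v>50)).astype(np.uint8)
def blobs(im,col,amin=4):
    n,_,st,ce=cv2.connectedComponentsWithStats(mask(im,col))
    return [(np.round(ce[i],1).tolist(),st[i].tolist()) for i in range(1,n) if st[i,4]>=amin]
def totool(p,st):
    return np.array(st["eef_rot"]).T@(np.array(p)-np.array(st["ee_pos"]))
E
python3 - <<'E'
from h import *
for n in("top","scene"):
    im=cv2.imread(f"pics/{n}0.png")[:,:,::-1].copy()
    for c in("blue","red","yellow"):
        for b in blobs(im,c,5):
            if 130<b[0][0]<330 and 130<b[0][1]<290: print(n,c,b,[np.round(plane(n,b[0],z),3).tolist()[:2] for z in(.054,.121,.014)])
E
```

```text
top blue ([243.4, 147.6], [242, 146, 4, 4, 13]) [[0.773, 0.019], [0.752, 0.017], [0.785, 0.02]]
top blue ([247.2, 155.5], [246, 154, 4, 4, 13]) [[0.75, 0.008], [0.731, 0.007], [0.761, 0.009]]
top blue ([220.5, 219.8], [218, 217, 6, 6, 23]) [[0.57, 0.08], [0.563, 0.074], [0.574, 0.084]]
top blue ([188.2, 230.0], [186, 227, 5, 6, 20]) [[0.543, 0.167], [0.537, 0.155], [0.546, 0.174]]
top blue ([291.3, 236.0], [285, 230, 13, 13, 135]) [[0.526, -0.11], [0.522, -0.103], [0.529, -0.115]]
top red ([201.1, 222.6], [199, 221, 5, 4, 17]) [[0.562, 0.132], [0.556, 0.123], [0.566, 0.138]]
top yellow ([298.6, 250.1], [268, 216, 62, 67, 2499]) [[0.489, -0.129], [0.487, -0.121], [0.49, -0.134]]
scene blue ([251.9, 180.0], [250, 177, 5, 7, 24]) [[0.578, 0.079], [0.624, 0.022], [0.551, 0.113]]
scene blue ([199.6, 206.5], [194, 202, 12, 10, 82]) [[0.527, -0.106], [0.577, -0.149], [0.498, -0.08]]
scene blue ([201.3, 219.8], [194, 215, 15, 9, 78]) [[0.567, -0.142], [0.614, -0.183], [0.539, -0.117]]
scene blue ([285.2, 215.8], [283, 214, 5, 5, 19]) [[0.749, 0.017], [0.782, -0.036], [0.729, 0.048]]
scene blue ([294.0, 217.2], [292, 215, 5, 5, 19]) [[0.772, 0.028], [0.804, -0.026], [0.753, 0.06]]
scene red ([148.2, 135.4], [147, 135, 3, 2, 5]) [[0.142, 0.041], [0.221, -0.014], [0.096, 0.073]]
scene red ([132.3, 146.6], [115, 138, 33, 19, 130]) [[0.147, -0.036], [0.225, -0.085], [0.101, -0.007]]
scene red ([256.5, 155.2], [255, 153, 4, 6, 14]) [[0.515, 0.185], [0.565, 0.12], [0.484, 0.224]]
scene yellow ([192.0, 194.8], [190, 194, 5, 3, 5]) [[0.475, -0.083], [0.529, -0.129], [0.443, -0.056]]
scene yellow ([184.7, 219.5], [156, 197, 67, 46, 1280]) [[0.529, -0.17], [0.579, -0.209], [0.499, -0.146]]
```

Request:
arm_command(moves=[[[0.5,-0.35,0,0,-1],[1,-0.7,0,0,-1],[1,-0.7,0,0,-1],[1,-0.7,0,0,-1]]])

```text
time_s: 0.6
ee_pos: [0.2724, -0.4657, 0.2312]
eef_rot: [[0.942, 0.337, -0.0], [0.337, -0.942, -0.0], [-0.0, 0.0, -1.0]]
contact_force: [-0.6, -0.4, -0.2]
opening: 1.0
grip_force: 0.0
```

Request:
arm_command(moves=[[[0.5,-0.35,0,0,-1],[1,-0.7,0,0,-1],[1,-0.7,0,0,-1],[1,-0.7,0,0,-1]]])

```text
time_s: 1.1
ee_pos: [0.3426, -0.367, 0.2311]
eef_rot: [[0.942, 0.336, -0.0], [0.336, -0.942, -0.0], [-0.0, 0.0, -1.0]]
contact_force: [0.6, 0.3, 0.8]
opening: 1.0
grip_force: 0.0
```

Request:
arm_command(moves=[[[0.5,-0.35,0,0,-1],[1,-0.7,0,0,-1],[1,-0.7,0,0,-1],[1,-0.7,0,0,-1]]])

```text
time_s: 1.6
ee_pos: [0.4132, -0.2678, 0.2311]
eef_rot: [[0.942, 0.335, -0.001], [0.335, -0.942, -0.0], [-0.001, 0.0, -1.0]]
contact_force: [-0.4, -0.0, -0.2]
opening: 0.999
grip_force: 0.0
```

Request:
arm_command(moves=[[[0.5,-0.35,0,-0.2,-1],[1,-0.7,0,-0.4,-1],[1,-0.7,0,-0.6,-1],[1,-0.7,0,-0.8,-1],[1,-0.7,0,-1,-1],[1,-0.7,0,-1,-1]]])

```text
time_s: 2.35
ee_pos: [0.4838, -0.1689, 0.231]
eef_rot: [[0.432, 0.902, -0.0], [0.902, -0.432, -0.0], [-0.0, -0.0, -1.0]]
contact_force: [0.1, -0.2, 0.4]
opening: 1.003
grip_force: 0.0
```

Request:
arm_command(moves=[[[0.4,0.06,0.3,-0.2,-1],[0.72,0.12,0.6,-0.4,-1],[0.72,0.12,0.6,-0.6,-1],[0.72,0.12,0.6,-0.8,-1],[0.72,0.12,0.6,-1,-1],[0.72,0.12,0.6,-1,-1]]])

```text
time_s: 3.1
ee_pos: [0.5258, -0.1082, 0.1711]
eef_rot: [[-0.331, 0.944, -0.0], [0.944, 0.331, -0.0], [-0.0, -0.0, -1.0]]
contact_force: [-0.5, 0.6, -0.0]
opening: 0.996
grip_force: 0.0
```

```bash
python3 - <<'E'
from h import *
st=manip.read_state(); im=grab_frame("wrist"); cv2.imwrite("pics/w1.png",im[:,:,::-1])
print(st["ee_pos"],np.round(st["q"],1))
for b in blobs(im,"blue",60): 
    p=plane("wrist",b[0],.054,st); print(b,p,totool(p,st))
E
```

```text
[ 0.52582111 -0.10819485  0.17111726] [-25.6  -5.3 -12.   83.3  -0.   45.1]
```

View pics/w1.png

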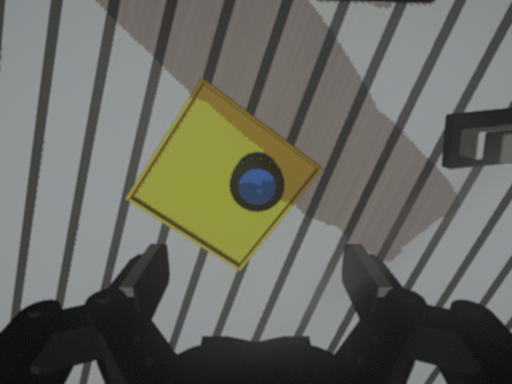

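The wrist view shows the blue disc at about (257,186), with the fingers open below it on either side.

```bash
sed -i 's/(s>150)&(v>50)/(s>110)\&(v>30)/; s/(h>105)&(h<128)/(h>100)\&(h<130)/' h.py; python3 - <<'E'
from h import *
st=manip.read_state(); im=cv2.imread("pics/w1.png")[:,:,::-1].copy()
for b in blobs(im,"blue",60): 
    p=plane("wrist",b[0],.054,st); print(b,p,totool(p,st))
E
```

```text
([257.2, 185.3], [239, 169, 36, 35, 958]) [ 0.52859073 -0.10677145  0.054     ] [0.00025174 0.00303706 0.11715407]
```

Request:
arm_command(moves=[[[0,0.025,0.4,0,-1],[0,0.025,0.8,0,-1],[0,0.025,1,0,-1],[0,0.025,1,0,-1]]])

```text
time_s: 3.65
ee_pos: [0.5275, -0.1061, 0.0703]
eef_rot: [[-0.334, 0.943, -0.002], [0.943, 0.334, 0.001], [0.001, -0.002, -1.0]]
contact_force: [-0.2, -0.0, -0.4]
opening: 0.999
grip_force: 0.0
```

```bash
python3 - <<'E'
from h import *
st=manip.read_state(); im=grab_frame("wrist"); cv2.imwrite("pics/w2.png",im[:,:,::-1]); print(st["ee_pos"])
for b in blobs(im,"blue",200): 
    p=plane("wrist",b[0],.054,st); print(b,p,totool(p,st))
E
```

```text
[ 0.52746717 -0.10612577  0.07030881]
([254.0, 237.4], [226, 211, 57, 54, 2380]) [ 0.52865851 -0.1077645   0.054     ] [-0.00196643  0.00060359  0.01630494]
```

View pics/w2.png

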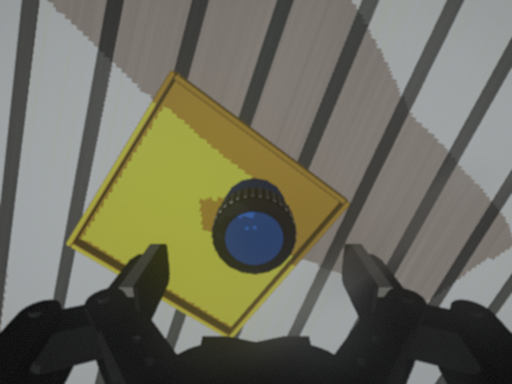

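The cap sits between the fingers, its disc at (254,237), about 2 mm off along tool x. I'll go down and close the fingers in small steps, watching the force.

Request:
arm_command(moves=[[[-0.02,0.006,0.25,0,-1],[-0.02,0.006,0.5,0,-1],[-0.02,0.006,0.5,0,-0.5],[-0.02,0.006,0.5,0,-0.3],[-0.02,0.006,0.5,0,-0.22],[-0.02,0.006,0.5,0,-0.22],[-0.02,0.006,0.5,0,-0.22]]])

```text
time_s: 4.58
ee_pos: [0.5299, -0.1079, 0.0217]
eef_rot: [[-0.336, 0.942, 0.001], [0.942, 0.336, -0.0], [-0.0, 0.001, -1.0]]
contact_force: [-0.0, -0.2, -0.2]
opening: 0.612
grip_force: 0.0
```

Request:
arm_command(moves=[[[0,0,0,0,-0.2],[0,0,0,0,-0.18],[0,0,0,0,-0.18]]])

```text
time_s: 4.95
ee_pos: [0.5295, -0.1079, 0.0213]
eef_rot: [[-0.336, 0.942, -0.0], [0.942, 0.336, -0.0], [-0.0, -0.0, -1.0]]
contact_force: [-2.0, -0.2, 1.3]
opening: 0.59
grip_force: 0.8
```

Request:
arm_command(moves=[[[0,0,0,0,-0.17],[0,0,0,0,-0.16],[0,0,0,0,-0.16]]])

```text
time_s: 5.32
ee_pos: [0.5294, -0.108, 0.0213]
eef_rot: [[-0.336, 0.942, -0.0], [0.942, 0.336, -0.0], [-0.0, -0.0, -1.0]]
contact_force: [-3.6, -0.8, 4.0]
opening: 0.584
grip_force: 8.8
```

Request:
arm_command(moves=[[[0,0,0,0,-0.15],[0,0,0,0,-0.14],[0,0,0,0,-0.14]]])

```text
time_s: 5.7
ee_pos: [0.5295, -0.108, 0.0214]
eef_rot: [[-0.336, 0.942, -0.0], [0.942, 0.336, -0.0], [-0.0, -0.0, -1.0]]
contact_force: [-6.0, -1.2, 6.2]
opening: 0.578
grip_force: 28.7
```

Request:
arm_command(moves=[[[0,0,0,0,-0.135],[0,0,-0.1,0,-0.135],[0,0,-0.4,0,-0.135],[0,0,-0.7,0,-0.135],[0,0,-1,0,-0.135],[0,0,-1,0,-0.135]]])

```text
time_s: 6.45
ee_pos: [0.5314, -0.1085, 0.1241]
eef_rot: [[-0.336, 0.942, 0.005], [0.942, 0.336, -0.002], [-0.003, 0.004, -1.0]]
contact_force: [0.8, -0.6, -2.4]
opening: 0.575
grip_force: 34.3
```

Request:
arm_command(moves=[[[0.25,0.25,-0.2,0,-0.135],[0.5,0.5,-0.4,0,-0.135],[0.75,0.75,-0.6,0,-0.135],[1,1,-0.7,0,-0.135],[1,1,-0.7,0,-0.135],[1,1,-0.7,0,-0.135]]])

```text
time_s: 7.2
ee_pos: [0.5896, 0.0199, 0.1899]
eef_rot: [[-0.336, 0.942, -0.002], [0.942, 0.336, 0.0], [0.001, -0.002, -1.0]]
contact_force: [-0.3, -0.4, -1.9]
opening: 0.574
grip_force: 34.4
```

```bash
python3 - <<'E'
from h import *
st=manip.read_state(); im=grab_frame("wrist"); cv2.imwrite("pics/w3.png",im[:,:,::-1]); print(st["ee_pos"],st["eef_rot"],st["grip_force"],st["contact_force"])
for c,z in(("blue",.19),("red",.121)):
  for b in blobs(im,c,30): 
    p=plane("wrist",b[0],z,st); print(c,b,p,totool(p,st))
E
```

```text
[0.58964197 0.01986224 0.18988609] [[-3.36417609e-01  9.41711384e-01 -1.69181462e-03]
 [ 9.41712652e-01  3.36418288e-01  1.25710371e-04]
 [ 6.87540265e-04 -1.55091205e-03 -9.99998561e-01]] 34.42192733287811 [-0.33592625 -0.43370493 -1.89462335]
blue ([264.0, 1.0], [256, 0, 17, 3, 51]) [0.55569136 0.12968003 0.19      ] [ 1.14838468e-01  4.97285524e-03 -4.26678958e-05]
blue ([260.0, 109.9], [253, 105, 16, 11, 164]) [0.56910104 0.08782924 0.19      ] [ 7.09157928e-02  3.52153772e-03 -7.06156782e-05]
blue ([255.2, 284.0], [215, 249, 81, 71, 4496]) [ 0.59838881 -0.00068199  0.19      ] [-0.02228927  0.00132536 -0.00013129]
red ([264.0, 43.5], [256, 34, 17, 20, 259]) [0.55918667 0.12533339 0.121     ] [0.10952186 0.00690916 0.06895077]
```

View pics/w3.png

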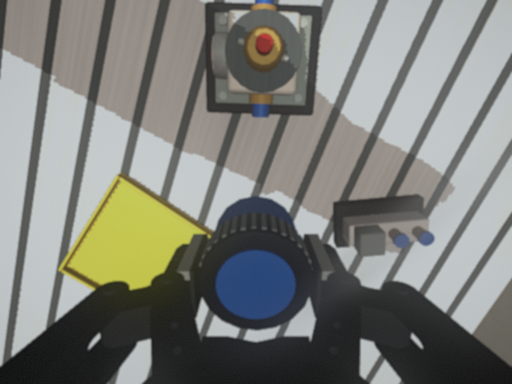

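The wrist view shows the cap held with its disc at (255,284), the stem at (264,42) and the seat ring around (263,50). I'll move closer and take one more look.

Request:
arm_command(moves=[[[0.3,0.03,0.1,0,-0.135],[0.6,0.06,0.25,0,-0.135],[0.6,0.06,0.25,0,-0.135],[0.6,0.06,0.25,0,-0.135]]])

```text
time_s: 7.75
ee_pos: [0.5756, 0.0775, 0.1662]
eef_rot: [[-0.335, 0.942, -0.0], [0.942, 0.335, -0.0], [-0.0, -0.0, -1.0]]
contact_force: [-0.1, -0.1, -1.0]
opening: 0.573
grip_force: 34.4
```

```bash
python3 - <<'E'
from h import *
st=manip.read_state(); im=grab_frame("wrist"); print(np.round(st["ee_pos"],4),st["grip_force"])
cv2.imwrite("pics/w4.png",cv2.resize(im[30:340,130:390],None,fx=2.4,fy=1.9,interpolation=cv2.INTER_CUBIC)[:,:,::-1]); cv2.imwrite("pics/w4full.png",im[:,:,::-1])
zt=st["ee_pos"][2]
for c,z in(("blue",zt+.0326),("red",.121)):
  for b in blobs(im,c,100): 
    p=plane("wrist",b[0],z,st); print(c,b,p,totool(p,st))
E
```

```text
[0.5756 0.0775 0.1662] 34.41454768180847
blue ([256.5, 70.7], [248, 64, 18, 14, 226]) [0.54871515 0.15833248 0.1987787 ] [ 0.08516761  0.00177637 -0.03262925]
blue ([253.0, 180.2], [246, 175, 15, 11, 141]) [0.56055825 0.1212584  0.1987787 ] [ 0.04626884  0.00049878 -0.03261579]
blue ([255.2, 284.0], [215, 249, 81, 71, 4499]) [0.57678713 0.07820282 0.1987787 ] [ 0.00026405  0.00134673 -0.03260039]
red ([254.3, 137.8], [247, 129, 16, 19, 239]) [0.5587249 0.1269915 0.121    ] [0.0523111  0.00071186 0.04516083]
```

View pics/w4.png

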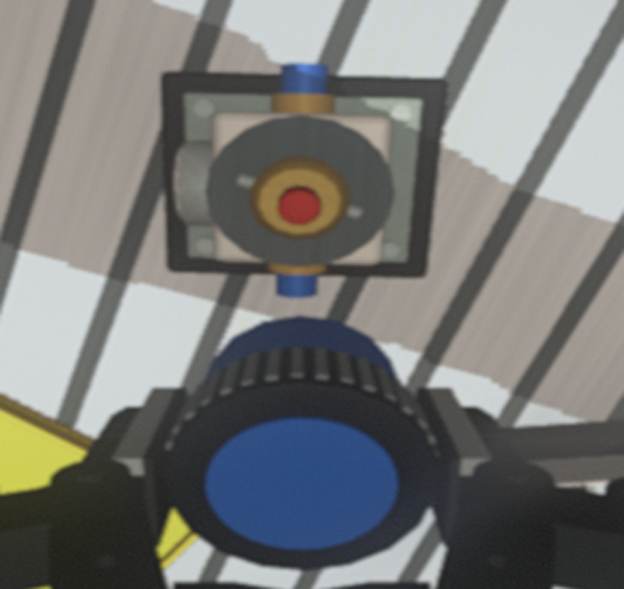

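The crop shows the stem at full-frame (254,139), with the two pin tips either side of it. The stem is about 51 mm ahead of the cap axis in both looks, so I'll go above it and down in stages.

Request:
arm_command(moves=[[[0.25,-0.003,0,0,-0.135],[0.508,-0.006,0,0,-0.135],[0.508,-0.006,0,0,-0.135],[0.508,-0.006,0.2,0,-0.135],[0.508,-0.006,0.4,0,-0.135],[0.508,-0.006,0.45,0,-0.135],[0.508,-0.006,0.45,0,-0.135]]])

```text
time_s: 8.68
ee_pos: [0.5576, 0.1258, 0.1204]
eef_rot: [[-0.336, 0.942, -0.001], [0.942, 0.336, -0.0], [0.0, -0.001, -1.0]]
contact_force: [-0.2, 0.0, -1.4]
opening: 0.577
grip_force: 34.4
```

Request:
arm_command(moves=[[[0,0,0.03,0,-0.135],[0,0,0.06,0,-0.135],[0,0,0.1,0,-0.135],[0,0,0.1,0,-0.135]]])

```text
time_s: 9.18
ee_pos: [0.5578, 0.1261, 0.1109]
eef_rot: [[-0.336, 0.942, -0.0], [0.942, 0.336, -0.0], [0.0, -0.001, -1.0]]
contact_force: [-0.6, -0.2, -1.7]
opening: 0.576
grip_force: 34.4
```

Request:
arm_command(moves=[[[0,0,0.02,0,-0.135],[0,0,0.04,0,-0.135],[0,0,0.05,0,-0.135],[0,0,0.05,0,-0.135]]])

```text
time_s: 9.68
ee_pos: [0.5581, 0.1261, 0.1064]
eef_rot: [[-0.336, 0.942, 0.0], [0.942, 0.336, -0.0], [-0.0, 0.0, -1.0]]
contact_force: [-0.7, 0.2, 0.9]
opening: 0.571
grip_force: 34.4
```

Request:
arm_command(moves=[[[0,0,0.01,0,-0.135],[0,0,0.01,0,-0.135],[0,0,0.01,0,-0.135]]])

```text
time_s: 10.05
ee_pos: [0.5582, 0.1261, 0.1057]
eef_rot: [[-0.336, 0.942, 0.001], [0.942, 0.336, -0.0], [-0.0, 0.0, -1.0]]
contact_force: [-0.8, -0.3, 5.9]
opening: 0.574
grip_force: 35.0
```

Request:
arm_command(moves=[[[0,0,0.01,0,-0.135],[0,0,0.01,0,-0.135],[0,0,0.01,0,-0.135]]])

```text
time_s: 10.42
ee_pos: [0.5583, 0.126, 0.1055]
eef_rot: [[-0.336, 0.942, 0.001], [0.942, 0.336, -0.0], [-0.001, 0.001, -1.0]]
contact_force: [-4.3, -0.5, 11.6]
opening: 0.576
grip_force: 35.6
```

Request:
arm_command(moves=[[[0,0,0.005,0.06,-0.135],[0,0,0.005,0.12,-0.135],[0,0,0.005,0.18,-0.135],[0,0,0.005,0.18,-0.135]]])

```text
time_s: 10.92
ee_pos: [0.5588, 0.1256, 0.1054]
eef_rot: [[-0.199, 0.98, 0.002], [0.98, 0.199, -0.001], [-0.002, 0.002, -1.0]]
contact_force: [-3.0, -2.0, 11.7]
opening: 0.572
grip_force: 35.6
```

```bash
python3 -c "
from h import *
s=manip.read_state();print(np.round(s['q'],1),np.round(s['wrist_torque'],2),np.round(s['contact_force'],1),s['ee_pos'])"
```

```text
[ -0.4   1.9 -11.7  76.2  -0.1  78.1] [-0.61  0.69 -0.03] [-3.  -2.  11.7] [0.55882556 0.12556904 0.10539899]
```

Request:
arm_command(moves=[[[0,0,0,0.06,-0.135],[0,0,0,0.12,-0.135],[0,0,0,0.18,-0.135],[0,0,0,0.18,-0.135]]])

```text
time_s: 11.42
ee_pos: [0.5588, 0.125, 0.1053]
eef_rot: [[-0.059, 0.998, 0.002], [0.998, 0.059, -0.002], [-0.003, 0.002, -1.0]]
contact_force: [-2.6, -5.5, 12.5]
opening: 0.578
grip_force: 35.5
```

Request:
arm_command(moves=[[[-0.006,-0.002,0,0.06,-0.135],[-0.006,-0.002,0,0.12,-0.135],[-0.006,-0.002,0,0.18,-0.135],[-0.006,-0.002,0,0.18,-0.135]]])

```text
time_s: 11.92
ee_pos: [0.5584, 0.1252, 0.1042]
eef_rot: [[0.081, 0.997, 0.001], [0.997, -0.081, -0.0], [-0.0, 0.001, -1.0]]
contact_force: [1.6, -1.6, 3.3]
opening: 0.574
grip_force: 34.9
```

Request:
arm_command(moves=[[[0,0,0,0.06,-0.135],[0,0,0,0.12,-0.135],[0,0,0,0.18,-0.135],[0,0,0,0.18,-0.135]]])

```text
time_s: 12.42
ee_pos: [0.558, 0.1254, 0.1038]
eef_rot: [[0.22, 0.976, 0.0], [0.976, -0.22, -0.0], [-0.0, 0.0, -1.0]]
contact_force: [0.8, 0.0, 2.6]
opening: 0.574
grip_force: 34.8
```

It has dropped: z is down 1.6 mm and the force fell to the spring's. I'll check the torque before pushing.

```bash
python3 -c "
from h import *
s=manip.read_state();print(np.round(s['q'],1),np.round(s['wrist_torque'],2),np.round(s['contact_force'],1),s['ee_pos'])"
```

```text
[ -0.4   2.  -11.9  76.2  -0.  102.3] [-0.02 -0.18  0.04] [0.8 0.  2.6] [0.55796135 0.12544945 0.10376479]
```

Request:
arm_command(moves=[[[0,0,0,-0.05,-0.135],[0,0,0.01,-0.08,-0.135],[0,0,0.02,-0.08,-0.135],[0,0,0.02,-0.08,-0.135]]])

```text
time_s: 12.92
ee_pos: [0.5579, 0.1255, 0.1018]
eef_rot: [[0.159, 0.987, 0.0], [0.987, -0.159, -0.0], [-0.0, 0.0, -1.0]]
contact_force: [-0.7, -0.2, 3.3]
opening: 0.574
grip_force: 34.9
```

```bash
python3 -c "
from h import *
s=manip.read_state();print(np.round(s['q'],1),np.round(s['wrist_torque'],2),np.round(s['contact_force'],1),s['ee_pos'])"
```

```text
[ -0.4   2.  -12.   76.   -0.   98.7] [-0.05 -0.07  0.05] [-0.7 -0.2  3.3] [0.55789168 0.12549012 0.10180871]
```

Request:
arm_command(moves=[[[0,0,0.01,0,-0.135],[0,0,0.02,0,-0.135],[0,0,0.03,0,-0.135],[0,0,0.03,0,-0.135]]])

```text
time_s: 13.42
ee_pos: [0.5579, 0.1255, 0.0989]
eef_rot: [[0.159, 0.987, 0.0], [0.987, -0.159, -0.0], [-0.0, 0.0, -1.0]]
contact_force: [-0.8, 0.2, 5.8]
opening: 0.576
grip_force: 35.0
```

Request:
arm_command(moves=[[[0,0,0.01,0,-0.135],[0,0,0.015,0,-0.135],[0,0,0.015,0,-0.135]]])

```text
time_s: 13.8
ee_pos: [0.5579, 0.1255, 0.0976]
eef_rot: [[0.159, 0.987, 0.0], [0.987, -0.159, -0.0], [-0.0, 0.0, -1.0]]
contact_force: [-1.3, -0.3, 6.3]
opening: 0.575
grip_force: 35.1
```

Request:
arm_command(moves=[[[0,0,0.01,0,-0.135],[0,0,0.01,0,-0.135],[0,0,0.01,0,-0.135]]])

```text
time_s: 14.18
ee_pos: [0.558, 0.1255, 0.0975]
eef_rot: [[0.159, 0.987, 0.001], [0.987, -0.159, -0.0], [-0.0, 0.001, -1.0]]
contact_force: [-3.7, 0.1, 12.5]
opening: 0.574
grip_force: 35.8
```

Request:
arm_command(moves=[[[0,0,0.01,0,-0.135],[0,0,0.01,0,-0.135],[0,0,0.01,0,-0.135]]])

```text
time_s: 14.55
ee_pos: [0.558, 0.1255, 0.0974]
eef_rot: [[0.159, 0.987, 0.001], [0.987, -0.159, -0.0], [-0.0, 0.001, -1.0]]
contact_force: [-8.3, -0.1, 20.8]
opening: 0.574
grip_force: 36.5
```

The cap bottomed at z=0.0974, the predicted home height, and is firm there. I'll take a quick look before handing in.

Request:
arm_command(moves=[[[0,0,0,0,-0.135],[0,0,0,0,-0.135],[0,0,0,0,-0.135],[0,0,0,0,-0.135]]])

```text
time_s: 15.05
ee_pos: [0.558, 0.1255, 0.0974]
eef_rot: [[0.159, 0.987, 0.001], [0.987, -0.159, -0.0], [-0.0, 0.001, -1.0]]
contact_force: [-8.4, -0.9, 20.9]
opening: 0.577
grip_force: 36.5
```

```bash
python3 - <<'E'
from h import *
a=grab_frame("scene")[100:220,190:320]; b=grab_frame("wrist")
cv2.imwrite("pics/f.png",np.hstack([cv2.resize(a,(400,369),interpolation=cv2.INTER_CUBIC),cv2.resize(b[100:384,130:390],(338,369))])[:,:,::-1])
E
```

```text
(no output)
```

View pics/f.png

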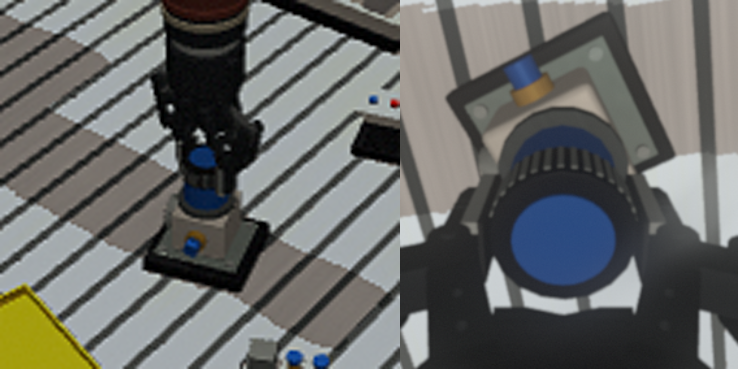

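The scene crop (left) shows the blue skirt flush on the dark ring at about (208,205). The wrist crop (right) shows the cap upright and concentric, still gripped, with its disc at (563,240).

```bash
python3 -c "
from workcell import manip
print(manip.job_done())"
```

```text
the job is handed in; nothing more can be done
None
```

The cap is keyed over the pins, flush on the seat ring and still held home with about a 36 N grip and a 21 N push; the job is handed in, but no verdict came back.

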